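# Roll a core tube into the V-cradle

## Task

Push the white core tube by its side with the fingertips so that it rolls along the bench, up the low ramp and down into the groove of the V-cradle; then push it by its end along the groove until it butts against the end stop. Never lift, tip up or carry the tube, leave everything else where it stands, and leave the tube lying still in the groove.

Things in the scene. Friction and masses are not known exactly. Their poses are not given: they have to be found in the camera images.
- tube: The core tube: a closed white plastic tube full of sediment with flat grey end caps, lying on the bench; 40 mm thick, 120 mm long, 0.17 to 0.35 kg, smooth (friction about 0.3), rolls freely. Origin at the middle of its axis; x runs along the tube, y and z turn as it rolls. It starts on either side of the cradle, 150 to 230 mm off and up to 0.2 rad from parallel.
- cradle: V-cradle: low aluminium V-block fixed to the bench, 220 mm long, 130 wide. Origin on the bench under the groove's middle; x along the groove towards the stop, z up. Both sides alike: a ramp rises from the bench at y = 65 mm to a ridge 12.5 mm high at y = 15 mm, then a 35 degree groove face falls to y = 0, 2 mm above the bench. Groove ends open at x = -110 mm.
- cradle_stop (a point): Middle of the face of the cradle's end stop, a fixed upright plate 44 mm wide, 50 mm high, 8 mm thick across the groove's end, at x = 110 mm in the cradle's frame, at the height of a seated tube's axis (26.4 mm above the bench). The face looks to the cradle's -x. The tube starts some 20 to 80 mm short of it, as measured along the groove.
- jar: Bystander: screw-top jar with a red lid and a paper label, 72 mm across, 105 mm tall, standing. Origin at the centre of its underside.
- dish: Bystander: clear round dish, 84 mm across, 30 mm tall. Origin at the centre of its underside.
- bowl: Bystander: white bowl, 116 mm across, 45 mm tall. Origin at the centre of its underside.
- spoon: Bystander: white plastic spoon, 160 mm long, lying. Origin at the centre of its underside, half-way along.
- vial: Bystander: small clear vial with a white cap, 28 mm across, 60 mm tall, standing. Origin at the centre of its underside.
- stub: Bystander: short white tube off-cut, 40 mm across, 60 mm tall, standing on end; not the core tube. Origin at the centre of its underside.
- forceps: Bystander: steel forceps, 120 mm long, lying. Origin at the centre of its underside, half-way along.

How it is judged:
On the way, in this order (a step that is already met when the one before it is completed fails the run):
1. the core tube rolls along the bench (angular speed of tube above 0.4 rad/s and distance of tube from where it was at the start of the episode above 0.02 m and height (world z) of tube below 0.025 m), for 0.1 s.
2. the core tube lies in the groove of the V-cradle (y of tube in the frame of cradle between -0.004 and 0.004 m and z of tube in the frame of cradle between 0.022 and 0.03 m and angle between the x axis of tube and the x axis of cradle, either way round below 0.06 rad), for 0.2 s.
At the end, for the whole second after the job is handed in: The core tube lies at rest in the groove: its axis within 4 mm of the groove's centre line sideways and within 4 mm of the seated height, parallel to the groove within 0.06 rad, its end within 4 mm of the end stop (all of step 2 and x of tube in the frame of cradle between 0.046 and 0.053 m and linear speed of tube below 0.02 m/s and angular speed of tube below 0.5 rad/s); the robot touches nothing.
It fails at once if the core tube is lifted (its centre more than 45 mm above the bench) (height (world z) of tube above 0.045 m).
It fails at once if the core tube is lifted off the bench beside the cradle (carried instead of rolled) (height (world z) of tube above 0.028 m and (y of tube in the frame of cradle above 0.075 m or y of tube in the frame of cradle below -0.075 m)).
It fails at once if the core tube is tipped up by more than about 17 degrees (angle between tube's own x axis and vertical below 1.27 rad or angle between tube's own x axis and vertical above 1.87 rad).
It fails at once if a bystander is moved by more than 15 mm (distance of any of jar, dish, bowl, spoon, vial, stub, forceps from where it was at the start of the episode above 0.015 m).
It also fails if it takes over 56 s, if anything falls off the work surface, if the arm or the gripper's body presses on something with over 40 N, if the wrist force passes 120 N, or if a joint passes its speed limit or range.

## Robot

A 6-joint arm with a two-finger parallel gripper is mounted at the origin on the work surface. World frame = base frame: x ahead of the robot, y to its left, z up, the work surface at z = 0. Lengths are in m, angles in rad, forces in N, time in s.
With the tool pointing down it reaches from about 0.25 to 0.725 m from the base axis. Payload 4 kg.
Tool frame: the origin (TCP) lies on the centre line of the jaws, within the pads' length; the fingertips stand 14 mm ahead of it and the grasp point (between the pads) lies 5 mm behind it; z points along the fingers, x is the direction in which the jaws open and shut, and the axes are right-handed (so a half turn about z gives the same grasp; the last joint's range is limited). The gripper opens to 85 mm and grips with 20 to 120 N. Pads are 22 mm wide; open, the fingers measure 114 mm over their backs; the gripper's body (76 mm by 85 mm) begins 54 mm behind the grasp point. The pads swing forward as they close: fully open they stand 13 mm farther back than shut.
Start: joints at [1.144, 0.241, 0.005, 1.335, 0, 1.571], TCP at [0.207, 0.455, 0.245] pointing down, gripper open.
Joint ranges: [-2.72, 2.72], [-1.05, 1.87], [-1.09, 1.28], [-1.99, 2.15], [-1.42, 1.44], [-3.14, 3.14]. Speed limits (rad/s): [2.79, 2.79, 3.14, 3.14, 3.14, 3.14].

## Interface

Orientations are given as a unit quaternion [x, y, z, w].
In Python, from workcell import bot gives the robot as it stands.
- The arm moves only by the tool play_rows, never from a script. Its argument "motion" is a list of rows, each an object with "fingers": the closure, from -1 (fully open) to 1 (shut), so that 0 is half open; "translation": the shift along the tool's x, y, z in cm, a list of three; "roll": the turn about the tool's z in degrees. A call has 1 to 20 rows; each row is the pose to reach, as a shift and turn from the pose commanded when the call began, along the tool's axes at that moment; what a row does not reach only later rows make up. A row lasts 1/12 s, in which the tool goes at most 41.7 mm and 7.16 degrees, less where a joint would pass 70% of its speed; a pose out of reach is approached as far as the arm can. A call with a gripper value outside its range is refused whole. The fingers move at their own pace and stop on an object; the grip force is fixed at half the most. Time passes only in rows, so rows that repeat a pose let the fingers close. It gives the time, the measured TCP pose, the force and the opening at its end, in the units of the state.
- bot.get_obs(): the state, without advancing time (a new reading comes with each control period).
- bot.camera(name): name is "scene" or "side" or "wrist"; returns a dict with "pixels" (400x640x3 uint8, red, green, blue), "intrinsics" (3x3 intrinsics, pixels), "world_to_cam" (4x4, takes a point from world to camera coordinates). Camera axes: x right, y down, z forward; pixel columns grow to the right and rows downward; lengths in m; the calibration is good to about 2 mm. A picture is of the moment at which its call begins. There is no depth.
- bot.job_done(): hands the job in, once; it reports no verdict.
The state is a dict: "clock": time; "joint_pos": joint angles; "joint_vel": joint speeds; "tau": joint torques, N m; "eef_pos": TCP position; "tool_rot": TCP orientation; "ft_force": force on the tool from outside, world axes, zero at the start; "ft_torque": the same for the moment, N m; "grip_width": finger opening in m.
Only numpy, scipy, OpenCV 4.12 (cv2) and the standard library are available. Lean on these libraries where they do the work, as an engineer would, in place of code of your own. Each camera call takes 0.05 s, during which the arm holds its last target. There are 200 camera calls.

## Working session

There is one attempt and no reset: what is moved stays moved. The work goes in short steps, Python scripts to look and compute and a tool call to move; the robot and the scene stay as the last step left them, time stands still between calls to the robot, and variables do not carry over. Pictures are saved under pics/ and viewed, about 8 in all and at most 12, crops included, and the job is handed in when it is done.

Besides the shell and the picture viewer there is one more tool, called after "Emit:" as name([rows], argument=value, ...), one row to a line, values as JSON. play_rows: Moves the arm, as the interface text tells. Its arguments: {"type":"object","properties":{"motion":{"type":"array","items":{"type":"object","properties":{"fingers":{"type":"number"},"translation":{"type":"array","items":{"type":"number"}},"roll":{"type":"number"}}}}},"required":["motion"]}

```bash
mkdir -p pics; cat > h.py <<'E'
import numpy as np,cv2
from workcell import bot
def snap(name,fn):
    c=bot.camera(name); cv2.imwrite(f'pics/{fn}.png',c['pixels'][:,:,::-1]); np.savez(f'pics/{fn}.npz',K=c['intrinsics'],T=c['world_to_cam'],I=c['pixels']); return c
def load(fn): return np.load(f'pics/{fn}.npz')
def ray(c,p,z):
    K,T=c['K'],c['T']; d=T[:3,:3].T@np.linalg.solve(K,[p[0],p[1],1.]); o=-T[:3,:3].T@T[:3,3]
    return o+d*(z-o[2])/d[2]
def proj(c,X):
    q=c['K']@(c['T'][:3,:3]@np.array(X)+c['T'][:3,3]); return q[:2]/q[2]
E
python3 - <<'E'
from h import *
for n in ('scene','side','wrist'): snap(n,n+'0')
o=bot.get_obs(); print(o['clock'],o['eef_pos'],o['tool_rot'],o['grip_width'])
c=load('scene0');print(-c['T'][:3,:3].T@c['T'][:3,3])
c=load('side0');print(-c['T'][:3,:3].T@c['T'][:3,3])
E
```

```text
0.15 [0.20679118 0.45474286 0.24461912] [ 8.40809235e-01  5.41330950e-01 -6.66740869e-04  4.35296917e-04] 0.08481454968478452
[1.38887476 0.09771626 0.71087852]
[-0.01545697  1.03319442  0.82023159]
```

View pics/scene0.png

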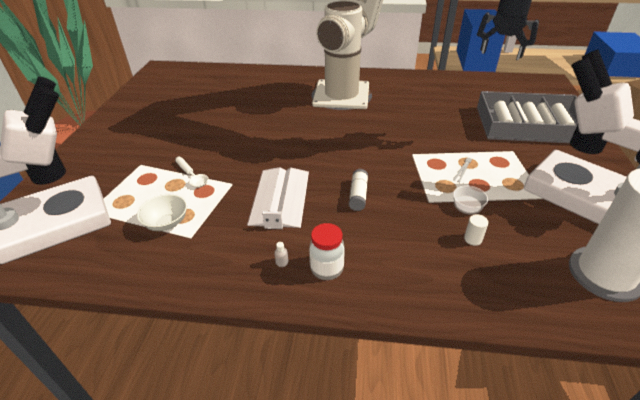

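View pics/side0.png

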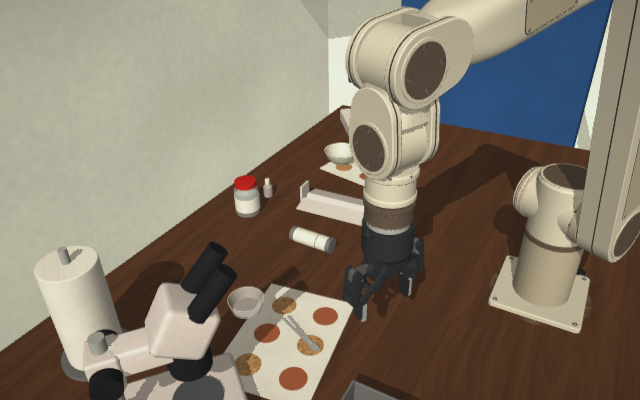

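The scene view shows the cradle near (280,197) with its stop at (272,217), on the far-from-robot end. The tube is near (359,190), on the +y side, and the jar at (327,250). I'll zoom in to get corner pixels.

```bash
python3 - <<'E'
from h import *
c=load('scene0'); I=c['I'][150:290,235:385,::-1]
cv2.imwrite('pics/crop0.png',cv2.resize(I,None,fx=5,fy=4.28,interpolation=cv2.INTER_CUBIC)[:600] if 0 else cv2.resize(I,(642,600),interpolation=cv2.INTER_CUBIC))
for p in [(283,196),(360,190),(327,265),(282,263)]: print(p,ray(c,p,0.01))
E
```

```text
(283, 196) [ 0.59359334 -0.10462481  0.01      ]
(360, 190) [0.54913057 0.09171728 0.01      ]
(327, 265) [0.80862015 0.03281752 0.01      ]
(282, 263) [ 0.81369137 -0.06505652  0.01      ]
```

View pics/crop0.png

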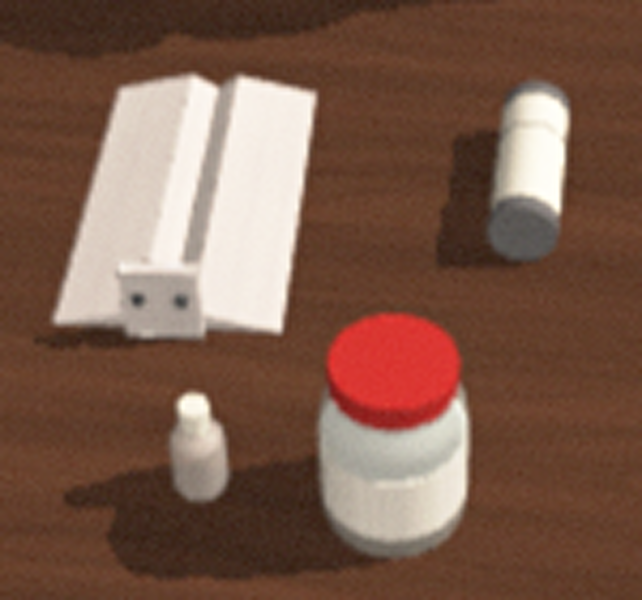

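```bash
python3 - <<'E'
from h import *
c=load('scene0'); f=lambda p:(235+p[0]/4.28-.4,150+p[1]/4.286-.4)
q=np.array([ray(c,f(p),0)[:2] for p in [(120,88),(316,93),(282,333),(54,323)]]); print(q)
print([np.linalg.norm(q[i]-q[(i+1)%4]) for i in range(4)])
ctr=q.mean(0); d=(q[2]+q[3]-q[0]-q[1]); th=np.arctan2(d[1],d[0]); d=(q[1]+q[2]-q[0]-q[3]); th2=np.arctan2(d[1],d[0])-np.pi/2
print('cradle',ctr,th,th2)
t=(2*th+0*th2)/2; u=np.array([np.cos(t),np.sin(t)]);v=np.array([-u[1],u[0]])
a=ray(c,f((524,231)),.02)[:2]; 
# silhouette mid: top ridge rays at z=.036ish
m=lambda l,r:(ray(c,f(l),.025)[:2]+ray(c,f(r),.025)[:2])/2
m1,m2=m((493,200),(562,205)),m((503,105),(571,108)); e=m2-m1; e/=np.linalg.norm(e)
b=a+.06*e; print('tube ncap',a,'ctr',b,'yaw',np.arctan2(-e[1],-e[0]))
for n,p in dict(tube=b,ncap=a,farend=a+.12*e,jar=ray(c,f((394,530)),0)[:2],vial=ray(c,f((200,490)),0)[:2]).items(): print(n,p,'cradle frame',(p-ctr)@u,(p-ctr)@v)
print('tube pixel check far end top', np.array(proj(c,[*(a+.12*e),.04])), f((537,85)))
E
```

```text
[[ 0.47772999 -0.18595411]
 [ 0.47008278 -0.05609686]
 [ 0.69154671 -0.04396473]
 [ 0.69735651 -0.1740414 ]]
[np.float64(0.1300822213742623), np.float64(0.22179599359610258), np.float64(0.13020634735651695), np.float64(0.21994936459031383)]
cradle [ 0.584179   -0.11501428] 0.05445839087052464 0.05172471319159322
tube ncap [0.61405384 0.08693071] ctr [0.5540594  0.08774751] yaw -0.013613825247877347
tube [0.5540594  0.08774751] cradle frame -0.019038317327753136 0.20410064746209222
ncap [0.61405384 0.08693071] cradle frame 0.04082272154661041 0.2000194681126962
farend [0.49406496 0.08856432] cradle frame -0.07889935620211669 0.20818182681148822
jar [0.82304976 0.033589  ] cradle frame 0.24660533739116774 0.1353808850908434
vial [ 0.8082324  -0.06835458] cradle frame 0.2262610038941865 0.03439496268093878
tube pixel check far end top [360.32264666 168.12593043] (360.06728971962616, 169.43201119925337)
```

Emit:
play_rows([
  {"fingers":-0.4,"translation":[-14.5,44.5,8],"roll":62.5},
  {"fingers":-0.4,"translation":[-14.5,44.5,8],"roll":62.5},
  {"fingers":-0.4,"translation":[-14.5,44.5,8],"roll":62.5},
  {"fingers":-0.4,"translation":[-14.5,44.5,8],"roll":62.5},
  {"fingers":-0.4,"translation":[-14.5,44.5,8],"roll":62.5},
  {"fingers":-0.4,"translation":[-14.5,44.5,8],"roll":62.5},
  {"fingers":-0.4,"translation":[-14.5,44.5,8],"roll":62.5},
  {"fingers":-0.4,"translation":[-14.5,44.5,8],"roll":62.5},
  {"fingers":-0.4,"translation":[-14.5,44.5,8],"roll":62.5},
  {"fingers":-0.4,"translation":[-14.5,44.5,8],"roll":62.5},
  {"fingers":-0.4,"translation":[-14.5,44.5,8],"roll":62.5},
  {"fingers":-0.4,"translation":[-14.5,44.5,8],"roll":62.5},
  {"fingers":-0.4,"translation":[-14.5,44.5,8],"roll":62.5},
  {"fingers":-0.4,"translation":[-14.5,44.5,8],"roll":62.5},
  {"fingers":-0.4,"translation":[-14.5,44.5,16.5],"roll":62.5},
  {"fingers":-0.4,"translation":[-14.5,44.5,16.5],"roll":62.5},
  {"fingers":-0.4,"translation":[-14.5,44.5,16.5],"roll":62.5},
  {"fingers":-0.4,"translation":[-14.5,44.5,16.5],"roll":62.5},
  {"fingers":-0.4,"translation":[-14.5,44.5,16.5],"roll":62.5},
])

```text
clock: 1.73
eef_pos: [0.5522, 0.1403, 0.0821]
tool_rot: [1.0, 0.028, 0.001, -0.0]
ft_force: [-1.2, 1.4, 0.7]
grip_width: 0.06
```

```bash
python3 - <<'E'
from h import *
cv2.imwrite
a=snap('wrist','w1')['pixels'];b=snap('scene','s1')['pixels']
s=b[110:290,200:440]
im=np.vstack([a[:,:,::-1][::1],]);cv2.imwrite('pics/w1v.png',im)
cv2.imwrite('pics/s1v.png',cv2.resize(s[:,:,::-1],(800,600),interpolation=cv2.INTER_CUBIC))
o=bot.get_obs(); print(o['clock'],o['eef_pos'],o['tool_rot'],o['grip_width'],o['joint_pos'])
E
```

```text
1.8333 [0.55383964 0.1401924  0.08344222] [ 9.99627254e-01  2.71730954e-02  2.56908977e-03 -6.13477123e-04] 0.059883288127845304 [ 2.47883971e-01  4.92630315e-01 -6.70054107e-02  1.00587845e+00
  7.23415226e-05  1.76432742e+00]
```

View pics/s1v.png

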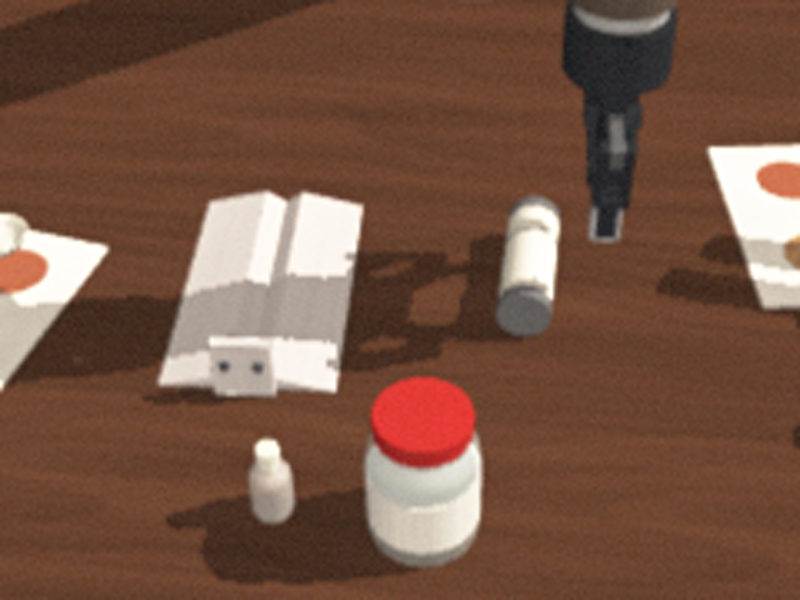

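View pics/w1v.png

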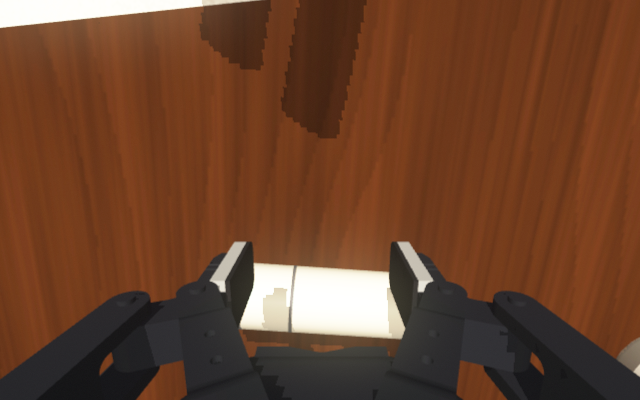

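```bash
python3 - <<'E'
from h import *
c=load('s1')
for z in (.055,.06,.065,.07,.075,.08): print(z,proj(c,[.592,.1435,z]),ray(c,(381.3,182.2),z))
E
```

```text
0.055 [381.208754   188.50083625] [0.56725151 0.14351586 0.055     ]
0.06 [381.3738289  186.93014293] [0.57351504 0.14316671 0.06      ]
0.065 [381.5399573 185.3494255] [0.57977858 0.14281756 0.065     ]
0.07 [381.70714932 183.7585877 ] [0.58604211 0.14246842 0.07      ]
0.075 [381.87541521 182.15753201] [0.59230564 0.14211927 0.075     ]
0.08 [382.04476535 180.54615969] [0.59856917 0.14177012 0.08      ]
```

The wrist and scene views show the fingers on the +y side of the tube with a clear gap. The tip sits at crop (605,240), about 8 mm below the TCP. Next: lower and start pushing.

Emit:
play_rows([
  {"fingers":-0.4,"translation":[0,0,2],"roll":0},
  {"fingers":-0.4,"translation":[0,0,4],"roll":0},
  {"fingers":-0.4,"translation":[0,0,5.5],"roll":0},
  {"fingers":-0.4,"translation":[0,0,5.7],"roll":0},
  {"fingers":-0.4,"translation":[0,0,5.7],"roll":0},
  {"fingers":-0.4,"translation":[0,0,5.7],"roll":0},
])

```text
clock: 2.33
eef_pos: [0.5535, 0.1394, 0.0253]
tool_rot: [1.0, 0.027, 0.002, -0.0]
ft_force: [-0.4, 0.2, -0.7]
grip_width: 0.0595
```

Emit:
play_rows([
  {"fingers":-0.4,"translation":[0,0.5,0],"roll":0},
  {"fingers":-0.4,"translation":[0,1,0],"roll":0},
  {"fingers":-0.4,"translation":[0,1.5,0],"roll":0},
  {"fingers":-0.4,"translation":[0,1.9,0],"roll":0},
  {"fingers":-0.4,"translation":[0,2.3,0],"roll":0},
  {"fingers":-0.4,"translation":[0,2.7,0],"roll":0},
  {"fingers":-0.4,"translation":[0,3.1,0],"roll":0},
  {"fingers":-0.4,"translation":[0,3.5,0],"roll":0},
  {"fingers":-0.4,"translation":[0,4,0],"roll":0},
  {"fingers":-0.4,"translation":[0,4.5,0],"roll":0},
  {"fingers":-0.4,"translation":[0,5,0],"roll":0},
  {"fingers":-0.4,"translation":[0,5.5,0],"roll":0},
  {"fingers":-0.4,"translation":[0,6,0],"roll":0},
  {"fingers":-0.4,"translation":[0,6.5,0],"roll":0},
  {"fingers":-0.4,"translation":[0,7,0],"roll":0},
])

```text
clock: 3.58
eef_pos: [0.5558, 0.0685, 0.0233]
tool_rot: [1.0, 0.027, 0.0, 0.0]
ft_force: [-0.6, -0.6, 0.1]
grip_width: 0.0599
```

```bash
python3 - <<'E'
from h import *
s=snap('scene','s2')['pixels'][110:290,200:440]
cv2.imwrite('pics/s2v.png',cv2.resize(s[:,:,::-1],(800,600),interpolation=cv2.INTER_CUBIC))
o=bot.get_obs(); print(o['clock'],o['eef_pos'],o['tool_rot'],o['ft_force'])
E
```

```text
3.6333 [0.55581953 0.0675996  0.02330169] [ 9.99660631e-01  2.60475168e-02 -5.20205796e-06  3.86481193e-04] [ 0.72549645 -0.86937644 -0.34982505]
```

View pics/s2v.png

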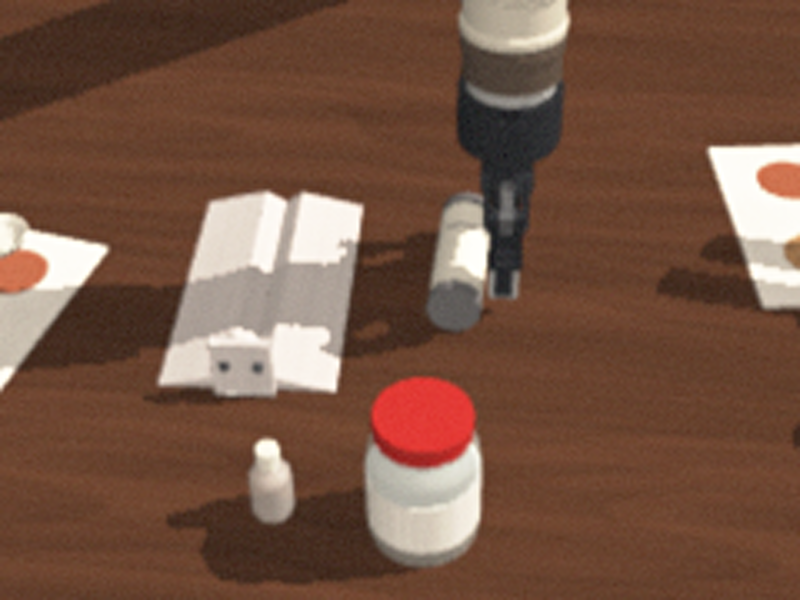

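The scene view shows the tube rolled to crop (460,260), roughly parallel to the cradle and just ahead of the fingers. I'll continue up the ramp.

Emit:
play_rows([
  {"fingers":-0.4,"translation":[0,0.5,0],"roll":0},
  {"fingers":-0.4,"translation":[0,1,0],"roll":0},
  {"fingers":-0.4,"translation":[0,1.5,0],"roll":0},
  {"fingers":-0.4,"translation":[0,2,0],"roll":0},
  {"fingers":-0.4,"translation":[0,2.5,0],"roll":0},
  {"fingers":-0.4,"translation":[0,3,0],"roll":0},
  {"fingers":-0.4,"translation":[0,3.5,0],"roll":0},
  {"fingers":-0.4,"translation":[0,4,0],"roll":0},
  {"fingers":-0.4,"translation":[0,4.5,0],"roll":0},
  {"fingers":-0.4,"translation":[0,5,0],"roll":0},
  {"fingers":-0.4,"translation":[0,5.5,0],"roll":0},
  {"fingers":-0.4,"translation":[0,6,0],"roll":0},
  {"fingers":-0.4,"translation":[0,6.5,0],"roll":0},
  {"fingers":-0.4,"translation":[0,7,0],"roll":0},
  {"fingers":-0.4,"translation":[0,7.5,0],"roll":0},
  {"fingers":-0.4,"translation":[0,8,0],"roll":0},
  {"fingers":-0.4,"translation":[0,8.5,0],"roll":0},
  {"fingers":-0.4,"translation":[0,9,0],"roll":0},
  {"fingers":-0.4,"translation":[0,9.5,0],"roll":0},
  {"fingers":-0.4,"translation":[0,10,0],"roll":0},
])

```text
clock: 5.3
eef_pos: [0.5612, -0.0308, 0.0234]
tool_rot: [1.0, 0.027, 0.0, -0.0]
ft_force: [-0.2, 2.7, 1.5]
grip_width: 0.0595
```

Emit:
play_rows([
  {"fingers":-0.4,"translation":[0,0.4,0],"roll":0},
  {"fingers":-0.4,"translation":[0,0.8,0],"roll":0},
  {"fingers":-0.4,"translation":[0,1.2,0],"roll":0},
  {"fingers":-0.4,"translation":[0,1.6,0],"roll":0},
  {"fingers":-0.4,"translation":[0,2,0],"roll":0},
  {"fingers":-0.4,"translation":[0,2.4,0],"roll":0},
  {"fingers":-0.4,"translation":[0,2.8,0],"roll":0},
  {"fingers":-0.4,"translation":[0,3.2,0],"roll":0},
  {"fingers":-0.4,"translation":[0,3.5,0],"roll":0},
  {"fingers":-0.4,"translation":[0,3.8,0],"roll":0},
  {"fingers":-0.4,"translation":[0,4.1,0],"roll":0},
  {"fingers":-0.4,"translation":[0,4.4,0],"roll":0},
  {"fingers":-0.4,"translation":[0,4.6,0],"roll":0},
  {"fingers":-0.4,"translation":[0,4.6,0],"roll":0},
  {"fingers":-0.4,"translation":[0,4.6,0],"roll":0},
])

```text
clock: 6.55
eef_pos: [0.5635, -0.077, 0.0233]
tool_rot: [1.0, 0.026, -0.0, 0.0]
ft_force: [0.1, 1.1, -0.9]
grip_width: 0.0595
```

```bash
python3 - <<'E'
from h import *
s=snap('scene','s3')['pixels'][110:290,200:440]
cv2.imwrite('pics/s3v.png',cv2.resize(s[:,:,::-1],(800,600),interpolation=cv2.INTER_CUBIC))
o=bot.get_obs(); print(o['clock'],o['eef_pos'],o['tool_rot'],o['ft_force'])
E
```

```text
6.6 [ 0.5634687  -0.07681598  0.02326821] [ 9.99647841e-01  2.65365993e-02 -4.81701756e-05  2.72834636e-05] [-0.45002283  0.17058782  0.62606404]
```

View pics/s3v.png

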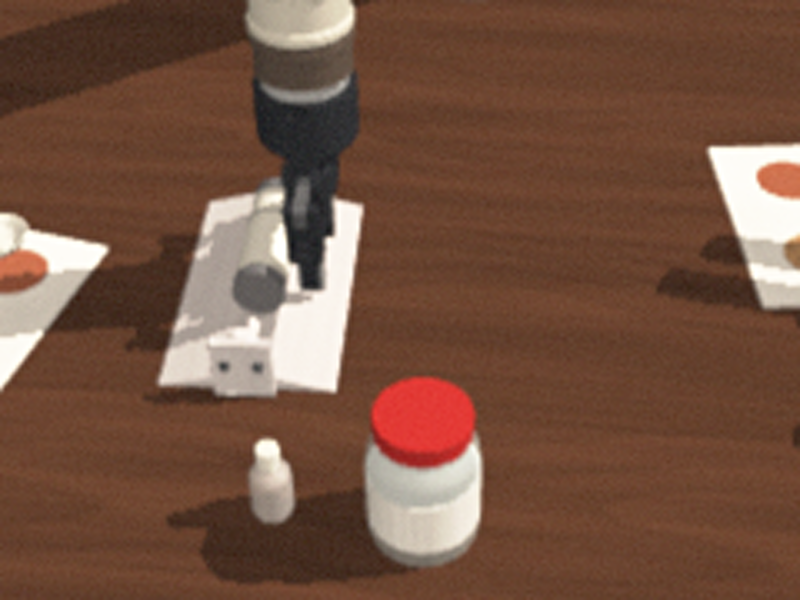

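The tube appears seated, with its near cap at crop (260,289). I'll work out its position along the groove.

```bash
python3 - <<'E'
from h import *
c=load('s3'); ctr=np.array([.5842,-.115]); t=.053;u=np.array([np.cos(t),np.sin(t)]);v=np.array([-u[1],u[0]])
f=lambda p:(200+p[0]/3.333-.35,110+p[1]/3.333-.35)
p=ray(c,f((260,289)),.0264)[:2]; print(p,(p-ctr)@u,(p-ctr)@v)
p=ray(c,f((272,178)),.0464)[:2]; print(p,(p-ctr)@u,(p-ctr)@v)
e=np.array([.5635,-.0768]); print((e-ctr)@u,(e-ctr)@v)
E
```

```text
[ 0.61495766 -0.11306709] 0.030816864807141936 0.00030080707084643803
[ 0.50117099 -0.1242828 ] -0.08340417769576448 -0.004871289981895011
-0.018647281372019393 0.03924294710432362
```

Tube centre is at cradle x ≈ -0.027 and it is seated. Next I retreat sideways, rise, go behind the robot-side end, turn the jaws across the groove and shut them.

Emit:
play_rows([
  {"fingers":-0.4,"translation":[0,-1,0],"roll":0},
  {"fingers":-0.4,"translation":[0,-3,0],"roll":0},
  {"fingers":-0.4,"translation":[0,-3,-3],"roll":0},
  {"fingers":-0.4,"translation":[0,-3,-6],"roll":0},
  {"fingers":1,"translation":[0,-3,-9],"roll":0},
  {"fingers":1,"translation":[-3,-3,-9],"roll":-7},
  {"fingers":1,"translation":[-6,-2,-9],"roll":-14},
  {"fingers":1,"translation":[-9,0,-9],"roll":-21},
  {"fingers":1,"translation":[-11.6,2,-9],"roll":-28},
  {"fingers":1,"translation":[-11.6,3.9,-9],"roll":-35},
  {"fingers":1,"translation":[-11.6,3.9,-9],"roll":-42},
  {"fingers":1,"translation":[-11.6,3.9,-9],"roll":-49},
  {"fingers":1,"translation":[-11.6,3.9,-9],"roll":-56},
  {"fingers":1,"translation":[-11.6,3.9,-9],"roll":-63},
  {"fingers":1,"translation":[-11.6,3.9,-9],"roll":-70},
  {"fingers":1,"translation":[-11.6,3.9,-9],"roll":-77},
  {"fingers":1,"translation":[-11.6,3.9,-9],"roll":-84},
  {"fingers":1,"translation":[-11.6,3.9,-9],"roll":-90},
  {"fingers":1,"translation":[-11.6,3.9,-9],"roll":-90},
  {"fingers":1,"translation":[-11.6,3.9,-9],"roll":-90},
])

```text
clock: 8.27
eef_pos: [0.4498, -0.1212, 0.1133]
tool_rot: [0.689, 0.725, 0.0, -0.0]
ft_force: [-0.2, -0.4, -0.5]
grip_width: -0.0002
```

```bash
python3 - <<'E'
from h import *
s=snap('scene','s4')['pixels'][110:290,200:440]
cv2.imwrite('pics/s4v.png',cv2.resize(s[:,:,::-1],(800,600),interpolation=cv2.INTER_CUBIC))
ctr=np.array([.5842,-.115]); t=.053;u=np.array([np.cos(t),np.sin(t)]);v=np.array([-u[1],u[0]])
o=bot.get_obs(); e=o['eef_pos'];q=o['tool_rot'];print(o['clock'],e,2*np.arctan2(q[1],q[0]),o['ft_force'],(e[:2]-ctr)@u,(e[:2]-ctr)@v,o['grip_width'])
E
```

```text
8.3167 [ 0.44978864 -0.12137044  0.11338501] 1.6220717183733715 [ 0.26599434  0.11769935 -0.77792146] -0.13456009905276128 0.000758971864462602 -7.870817312359701e-05
```

View pics/s4v.png

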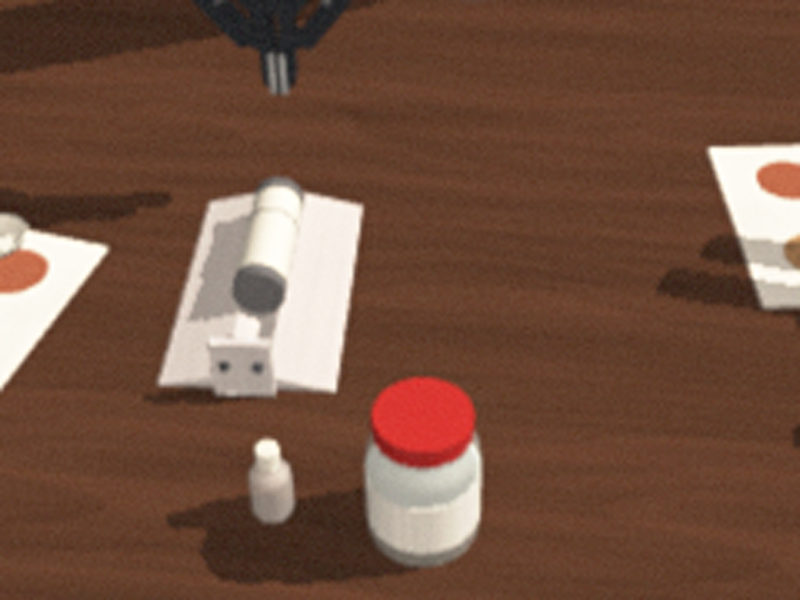

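The view shows the tube seated in the groove and the shut fingers behind its robot-side end, at crop (278,90). I'll lower and push.

Emit:
play_rows([
  {"fingers":1,"translation":[0,0,3],"roll":0},
  {"fingers":1,"translation":[0,0,6],"roll":0},
  {"fingers":1,"translation":[0,0,8],"roll":0},
  {"fingers":1,"translation":[0,0,8.2],"roll":0},
  {"fingers":1,"translation":[0,0,8.2],"roll":0},
  {"fingers":1,"translation":[0,0.8,8.2],"roll":0},
  {"fingers":1,"translation":[0,1.6,8.2],"roll":0},
  {"fingers":1,"translation":[0,2.2,8.2],"roll":0},
  {"fingers":1,"translation":[0,2.5,8.2],"roll":0},
  {"fingers":1,"translation":[0,2.8,8.2],"roll":0},
  {"fingers":1,"translation":[0,3.1,8.2],"roll":0},
  {"fingers":1,"translation":[0,3.4,8.2],"roll":0},
  {"fingers":1,"translation":[0,3.7,8.2],"roll":0},
  {"fingers":1,"translation":[0,4,8.2],"roll":0},
  {"fingers":1,"translation":[0,4.3,8.2],"roll":0},
  {"fingers":1,"translation":[0,4.6,8.2],"roll":0},
])

```text
clock: 9.65
eef_pos: [0.4951, -0.1194, 0.0311]
tool_rot: [0.688, 0.726, -0.001, -0.001]
ft_force: [-1.5, -0.3, 0.8]
grip_width: -0.0002
```

Emit:
play_rows([
  {"fingers":1,"translation":[0,0.3,0],"roll":0},
  {"fingers":1,"translation":[0,0.6,0],"roll":0},
  {"fingers":1,"translation":[0,0.9,0],"roll":0},
  {"fingers":1,"translation":[0,1.2,0],"roll":0},
  {"fingers":1,"translation":[0,1.5,0],"roll":0},
  {"fingers":1,"translation":[0,1.8,0],"roll":0},
  {"fingers":1,"translation":[0,2.1,0],"roll":0},
  {"fingers":1,"translation":[0,2.4,0],"roll":0},
  {"fingers":1,"translation":[0,2.7,0],"roll":0},
  {"fingers":1,"translation":[0,3,0],"roll":0},
  {"fingers":1,"translation":[0,3.3,0],"roll":0},
  {"fingers":1,"translation":[0,3.6,0],"roll":0},
  {"fingers":1,"translation":[0,3.9,0],"roll":0},
  {"fingers":1,"translation":[0,4.2,0],"roll":0},
  {"fingers":1,"translation":[0,4.5,0],"roll":0},
  {"fingers":1,"translation":[0,4.8,0],"roll":0},
  {"fingers":1,"translation":[0,5.1,0],"roll":0},
  {"fingers":1,"translation":[0,5.4,0],"roll":0},
  {"fingers":1,"translation":[0,5.7,0],"roll":0},
  {"fingers":1,"translation":[0,5.9,0],"roll":0},
])

```text
clock: 11.32
eef_pos: [0.5551, -0.1163, 0.0313]
tool_rot: [0.688, 0.726, 0.0, 0.0]
ft_force: [-1.3, 0.6, -0.7]
grip_width: 0.0001
```

Emit:
play_rows([
  {"fingers":1,"translation":[0,0.1,0],"roll":0},
  {"fingers":1,"translation":[0,0.2,0],"roll":0},
  {"fingers":1,"translation":[0,0.3,0],"roll":0},
  {"fingers":1,"translation":[0,0.4,0],"roll":0},
  {"fingers":1,"translation":[0,0.5,0],"roll":0},
])

```text
clock: 11.73
eef_pos: [0.5596, -0.1161, 0.0314]
tool_rot: [0.688, 0.726, -0.0, 0.0]
ft_force: [-2.0, 0.8, 0.4]
grip_width: 0.0
```

Emit:
play_rows([
  {"fingers":1,"translation":[0,0.1,0],"roll":0},
  {"fingers":1,"translation":[0,0.2,0],"roll":0},
  {"fingers":1,"translation":[0,0.2,0],"roll":0},
])

```text
clock: 11.98
eef_pos: [0.5619, -0.1159, 0.0313]
tool_rot: [0.688, 0.726, 0.0, 0.0]
ft_force: [-0.6, -0.2, -0.0]
grip_width: 0.0003
```

Emit:
play_rows([
  {"fingers":1,"translation":[0,0.1,0],"roll":0},
  {"fingers":1,"translation":[0,0.1,0],"roll":0},
])

```text
clock: 12.15
eef_pos: [0.5623, -0.1159, 0.0313]
tool_rot: [0.688, 0.726, -0.0, -0.0]
ft_force: [-1.2, -0.0, 0.7]
grip_width: -0.0001
```

```bash
python3 - <<'E'
from h import *
s=snap('scene','s5')['pixels'][150:240,230:350]
cv2.imwrite('pics/s5v.png',cv2.resize(s[:,:,::-1],(800,600),interpolation=cv2.INTER_CUBIC))
E
```

```text
(no output)
```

View pics/s5v.png

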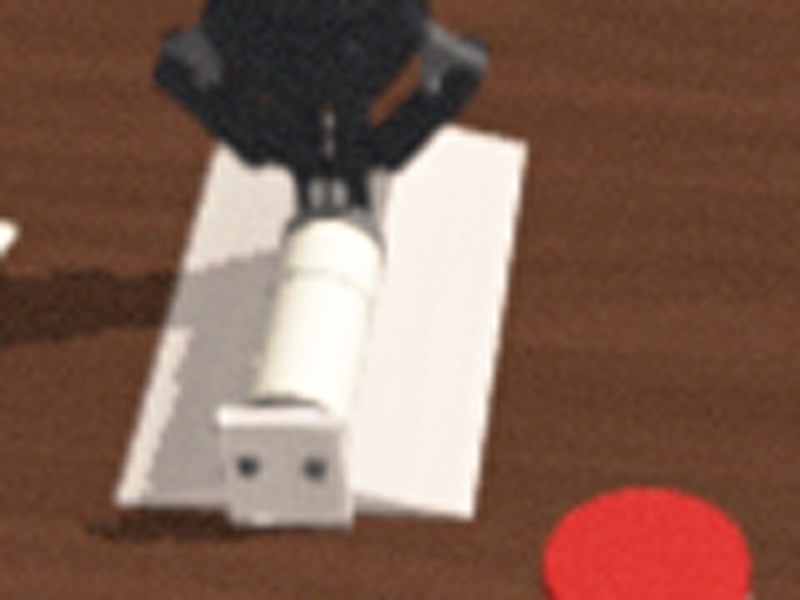

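The tube's near cap is close behind the stop plate (crop 290,405), but there is no butting force yet. I'll continue in millimetre steps.

Emit:
play_rows([
  {"fingers":1,"translation":[0,0.1,0],"roll":0},
  {"fingers":1,"translation":[0,0.2,0],"roll":0},
  {"fingers":1,"translation":[0,0.2,0],"roll":0},
])

```text
clock: 12.45
eef_pos: [0.5623, -0.1158, 0.0309]
tool_rot: [0.688, 0.726, -0.002, -0.002]
ft_force: [-6.7, -1.0, 2.2]
grip_width: -0.0
```

Emit:
play_rows([
  {"fingers":1,"translation":[0,0.1,0],"roll":0},
  {"fingers":1,"translation":[0,0.1,0],"roll":0},
])

```text
clock: 12.62
eef_pos: [0.5623, -0.1158, 0.0307]
tool_rot: [0.688, 0.725, -0.002, -0.002]
ft_force: [-8.1, -1.1, 4.1]
grip_width: 0.0
```

Emit:
play_rows([
  {"fingers":1,"translation":[0,0.1,0],"roll":0},
  {"fingers":1,"translation":[0,0.1,0],"roll":0},
])

```text
clock: 12.78
eef_pos: [0.5623, -0.1158, 0.0305]
tool_rot: [0.688, 0.725, -0.003, -0.003]
ft_force: [-11.4, -0.9, 5.8]
grip_width: -0.0001
```

The tube is butted: the TCP has stalled and the force is rising. I'll back off gently, rise, and check.

Emit:
play_rows([
  {"fingers":1,"translation":[0,-0.2,0],"roll":0},
  {"fingers":1,"translation":[0,-0.4,0],"roll":0},
  {"fingers":1,"translation":[0,-0.6,0],"roll":0},
  {"fingers":1,"translation":[0,-1.2,0],"roll":0},
  {"fingers":1,"translation":[0,-3,0],"roll":0},
  {"fingers":1,"translation":[0,-5,0],"roll":0},
  {"fingers":1,"translation":[0,-6,-3],"roll":0},
  {"fingers":1,"translation":[0,-7,-6],"roll":0},
  {"fingers":1,"translation":[0,-8,-10],"roll":0},
  {"fingers":1,"translation":[0,-8,-12],"roll":0},
  {"fingers":1,"translation":[0,-8,-12],"roll":0},
  {"fingers":1,"translation":[0,-8,-12],"roll":0},
])

```text
clock: 13.78
eef_pos: [0.4883, -0.1203, 0.1533]
tool_rot: [0.688, 0.726, 0.002, 0.003]
ft_force: [0.8, -0.4, -0.2]
grip_width: 0.0002
```

```bash
python3 - <<'E'
from h import *
s=snap('scene','s6')['pixels'][150:240,230:350]
cv2.imwrite('pics/s6v.png',cv2.resize(s[:,:,::-1],(800,600),interpolation=cv2.INTER_CUBIC))
c=load('s6')
ctr=np.array([.5842,-.115]); t=.053;u=np.array([np.cos(t),np.sin(t)])
# expected pixels (in crop) of far-cap top, of a tube at x=.05
for x in (.044,.047,.05): p=ctr+(x-.06)*u; print(x,(proj(c,[*p,.0464])-[230,150]+.5)*6.667-.5)
E
```

```text
0.044 [333.08907586 193.58091727]
0.047 [331.99490729 198.41175612]
0.05 [330.89607005 203.26320753]
```

View pics/s6v.png

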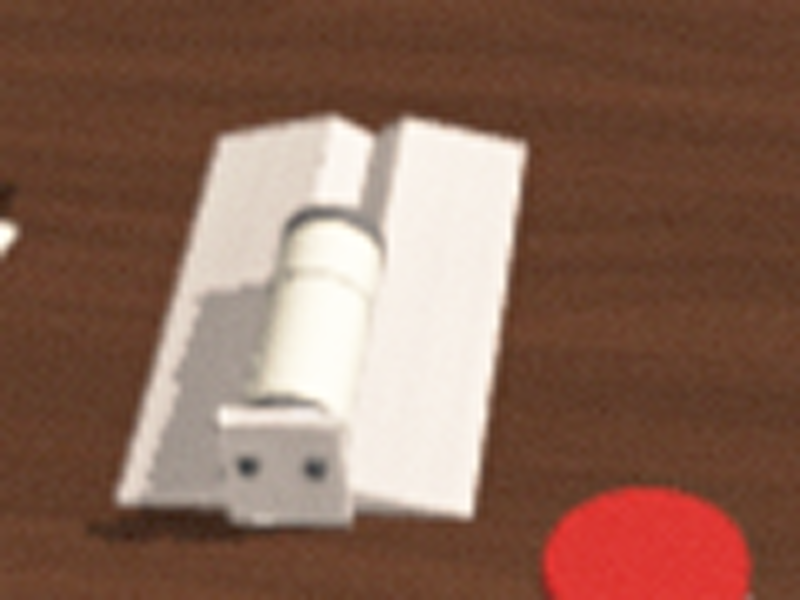

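The tube's far-cap top is at crop (335,206). A tube at x = 0.050 should show it near (331,203), so it is seated against the stop, and the arm is clear.

```bash
python3 -c "
from workcell import bot
print(bot.job_done(), bot.get_obs()['clock'])"
```

```text
the job is handed in; nothing more can be done
the job is handed in; nothing more can be done
```

The core tube is lying in the groove against the end stop, and I have handed the job in; no verdict was reported.

- **Rolling:** I pushed the tube by its side with two fingertips. It rolled along the bench, up the ramp and dropped into the groove.
- **Butting:** I pushed it along the groove by its end with the fingers shut. The TCP then stalled at x = 0.5623 m and the force rose to about 11 N, which shows it met the stop.
- **Last checks:** With the arm withdrawn, the picture shows the tube seated and parallel to the groove. Its rear end is within about 2 mm of where a tube at x = 0.050 m should be. The wrist force was near zero, and the clock stood at about 14 s.
- **Not measured:** I did not measure the bystanders again, but the arm passed near none of them, and the jar and vial had not shifted in the view taken after the tube was seated. No check disagreed.

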